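# Lock the scanning turntable for transport

### The arm

A 7-joint arm with a two-finger parallel gripper is mounted at the origin on the work surface. World frame = base frame: x ahead of the robot, y to its left, z up, the work surface at z = 0. Lengths are in m, angles in rad, forces in N, time in s.
With the tool pointing down it reaches from about 0.425 to 0.925 m from the base axis. Payload 6.8 kg.
Tool frame: the origin (TCP) lies between the finger pads; the fingertips stand 14 mm ahead of it and the grasp point (between the pads) lies 5 mm behind it; z points along the fingers, y is the line along which they close (so a half turn about z gives the same grasp; the last joint's range is limited). The gripper opens to 88 mm and grips with 3 to 60 N. Pads are 20 mm wide; open, the fingers measure 115 mm over their backs; the gripper's body (75 mm by 178 mm) begins 61 mm behind the grasp point.
Start: joints at [-1.274, 0.477, 0.022, 1.555, -0.011, 1.109, -0.083], TCP at [0.266, 0.62, 0.237] pointing down, gripper open.
Joint ranges: [-2.96, 2.96], [-0.34, 2.1], [-1.41, 1.46], [0.24, 2.44], [-1.37, 4.51], [0.17, 1.92], [-2.96, 2.96]. Speed limits (rad/s): [2.39, 2.39, 3.14, 3.14, 3.14, 3.14, 3.14].

### API

Orientations are given as a rotation vector (axis times angle).
In Python, from plant import arm gives the robot as it stands.
- The arm moves only by the shell command python3 -m handwheel 'ROWS' [FORCE]. ROWS is JSON, a list of rows, each an object of numbers: "x", "y", "z": the shift along the world's x, y, z in m; "yaw": the turn about the world's z in degrees; "gripper": the finger opening in m, from 0 to 0.0878. In form: [{"x": .., "y": .., "z": .., "yaw": .., "gripper": ..}, ...]. A call has 1 to 12 rows; each row is the pose to reach, as a shift and turn from the pose commanded when the call began; what a row does not reach only later rows make up. A row lasts 1/12 s, in which the tool goes at most 41.7 mm and 7.16 degrees, less where a joint would pass 70% of its speed; a pose out of reach is approached as far as the arm can. A call with a gripper value outside its range is refused whole. The fingers move at their own pace and stop on an object; FORCE is the grip in N (left out, the last holds). Time passes only in rows, so rows that repeat a pose let the fingers close. It gives the time, the measured TCP pose, the force, the opening and the grip force at its end, in the units of the state.
- arm.observe(): the state, without advancing time (a new reading comes with each control period).
- arm.snapshot(name): name is "scene" or "top"; returns (picture, depth): 480x640x3 uint8, red, green, blue; 480x640 float32, m along the optical axis (not along the pixel's ray), 0 where there is no reading.
- arm.get_calibration(name): a dict with "mtx" (3x3 intrinsics, pixels), "dist" ([k1, k2, p1, p2, k3] as OpenCV has them; the pictures are not rectified), "R" (3x3) and "t" (3): a world point X has camera coordinates R X + t. Camera axes: x right, y down, z forward; pixel columns grow to the right and rows downward; lengths in m; the calibration is good to about 2 mm. A picture is of the moment at which its call begins. get_calibration takes no time and is no camera call.
- arm.finish_job(): hands the job in; it is judged then, once.
The state is a dict: "time": time; "joint_positions": joint angles; "joint_vel": joint speeds; "joint_torque": joint torques, N m; "position": TCP position; "tool_rot": TCP orientation; "ft_force": force on the tool from outside, world axes, zero at the start; "torque": the same for the moment, N m; "grip_width": opening from 0.0 (shut) to 1.0 (fully open); "finger_force": force on a finger pad.
Only numpy, scipy, OpenCV 4.12 (cv2) and the standard library are available. Lean on these libraries where they do the work, as an engineer would, in place of code of your own. Each camera call takes 0.05 s, during which the arm holds its last target. There are 200 camera calls.

### The job

Lock the scanning turntable so that it can be wheeled away: take the T-handled locking key out of its parking block, put its T-head lengthwise into the socket on the platter until it rests on the base beneath, then turn the platter until the key drops fully home through the hidden slot in the base. Then turn the key a quarter turn clockwise (seen from above) to its stop, so that it can no longer lift out, let go, and leave the carton, the canister and the lens where they stand.

Things in the scene. Friction and masses are not known exactly. Their poses are not given: they have to be found in the camera images.
- key_mid (a point): Upright steel locking key, 97 mm tall, 0.15 to 0.3 kg. Point: on its axis half-way up, at the underside of its collar (42 mm across, 5 mm thick). Own z up the axis, own x along its T-head and T-handle, which are parallel. Below the point: tapered pilot 27 mm across, 13 mm long, shank 14 mm. Looks the same after a half turn. Starts in a fixed slotted block, 62 mm high; lift 60 mm to clear it.
- key_handle (a point): Centre of the key's black T-handle, a bar 100 mm (own x) by 14 mm (own y) by 18 mm high, on a 14 mm stem; 34 mm above key_mid. The space under the bar is free for 20 mm down to the collar.
- key_head (a point): Centre of the underside of the key's T-head, 46 mm (own x) by 14 mm (own y) by 10 mm high, 54 mm below key_mid.
- socket (a point): Aluminium lock socket on the platter, 68 x 46 mm, 22 mm high. Point: centre of its top face, 82 mm above the table; own x along its slot and outward from the platter's axis, z up. The slot, 52 mm (x) by 18 mm (y), goes through socket and platter; a recess in its middle takes the key's pilot. A key put in rests on the base with its collar 20 mm above the socket; home, the collar lies on it.
- platter_center (a point): Centre of the top of the white platter, 260 mm across, 60 mm above the table, on its vertical axis; own x towards the socket. It turns both ways without end (about 0.1 N m of friction). The fixed base under it has four hidden slots, one each quarter turn, 90 mm from the axis like the socket; any will do. At the start the next one is 12 to 78 degrees of turn away in either direction.
- base_deck (a point): Point on the platter's axis, own x as the platter's, level with the hidden deck of the fixed black base, 48 mm above the table. When a slot of the deck comes under the socket the key drops 20 mm through it by itself; the platter can then no longer turn. Stops below the deck let the dropped key turn clockwise, seen from above, by about 90 degrees and no farther, and hardly at all anticlockwise.
- grip_post (a point): Upright aluminium grip post, 24 mm thick (28 mm at its head) and 50 mm tall, on the platter opposite the socket, 95 mm from the axis, for turning the platter by hand. Point: half-way up its axis, 85 mm above the table.
- carton: Small closed cardboard carton, 100 x 85 x 75 mm; origin at the centre of its underside. Not to be moved.
- canister: Black plastic canister, 60 mm across and 130 mm tall, standing; origin at the centre of its underside. Not to be moved.
- lens: Black camera lens, 77 mm across and 88 mm tall, standing on its mount; origin at the centre of its underside. Not to be moved.
There are look-alikes about, which are no part of the job. There is more than one size of the part that bears key_mid; the job needs the middle-sized.

How it is judged:
On the way, in this order (a step that is already met when the one before it is completed fails the run):
1. the key stands lengthwise in the platter's socket, its head down inside the slot (horizontal distance between key_mid and socket below 0.012 m and z of key_mid in the frame of socket below 0.026 m and angle between the x axis of key_mid and the x axis of socket, either way round below 0.3 rad and angle between key_mid's own z axis and vertical below 0.3 rad), for 0.2 s.
2. the key has dropped home through the base, still lengthwise (horizontal distance between key_mid and socket below 0.005 m and z of key_mid in the frame of socket below 0.005 m and angle between the x axis of key_mid and the x axis of socket, either way round below 0.6 rad), for 0.1 s.
At the end, for the whole second after the job is handed in: The key stands upright in the socket, centred within 5 mm, its collar down on the socket within 5 mm, and its T-handle at least 70 degrees across the socket's slot (turned clockwise to the stop); carton, canister and lens are within 20 mm of where they stood (horizontal distance between key_mid and socket below 0.005 m and z of key_mid in the frame of socket between -0.005 and 0.005 m and angle between the x axis of key_mid and the x axis of socket, either way round above 1.22 rad and angle between key_mid's own z axis and vertical below 0.12 rad and distance of each of carton, canister, lens from where it was at the start of the episode below 0.02 m); the robot touches nothing.
It fails at once if carton, canister or lens pushed more than 20 mm or tipped over (distance of any of carton, canister, lens from where it was at the start of the episode above 0.02 m or angle between any of canister, lens's own z axis and vertical above 0.4 rad).
It also fails if it takes over 72 s, if anything falls off the work surface, if the arm or the gripper's body presses on something with over 40 N, if the wrist force passes 120 N, or if a joint passes its speed limit or range.

## Working session

There is one attempt and no reset: what is moved stays moved. The work goes in short steps, Python scripts to look and compute and a shell command to move; the robot and the scene stay as the last step left them, time stands still between calls to the robot, and variables do not carry over. Pictures are saved under pics/ and viewed, at most 10 in all, crops included, and the job is handed in when it is done.

```bash
ls; mkdir -p pics; cat > h.py <<'E'
import numpy as np,cv2
from plant import arm
def snap(n,f=None):
    p,d=arm.snapshot(n)
    if f: cv2.imwrite('pics/'+f,p[:,:,::-1])
    return p,d
def ray(n,uv):
    c=arm.get_calibration(n);R=np.array(c['R']);t=np.array(c['t']).ravel()
    q=cv2.undistortPoints(np.array(uv,float).reshape(-1,1,2),np.array(c['mtx']),np.array(c['dist'])).reshape(-1,2)
    return -R.T@t,np.c_[q,np.ones(len(q))]@R
def onplane(n,uv,z):
    o,d=ray(n,uv);return o+d*((z-o[2])/d[:,2])[:,None]
def proj(n,X):
    c=arm.get_calibration(n);return cv2.projectPoints(np.array(X,float).reshape(-1,1,3),cv2.Rodrigues(np.array(c['R']))[0],np.array(c['t'],float),np.array(c['mtx']),np.array(c['dist']))[0].reshape(-1,2)
def cloud(n,d):
    v,u=np.mgrid[:480,:640];uv=np.c_[u.ravel(),v.ravel()]
    o,r=ray(n,uv);return (o+r*d.ravel()[:,None]).reshape(480,640,3)
E
python3 - <<'E'
from h import *
for n in("scene","top"):
    p,d=snap(n,n+'0.png');np.savez('pics/'+n+'0.npz',p=p,d=d);print(n,ray(n,[[320,240]]))
print({k:np.round(v,3) for k,v in arm.observe().items()})
E
```

```text
pics
scene (array([ 1.01522398, -0.21565839,  0.98920299]), array([[-0.52233382,  0.15594825, -0.83843605]]))
top (array([ 0.34308939, -0.03502326,  1.1613674 ]), array([[ 1.01629926e-01,  2.43339624e-04, -9.94860929e-01]]))
{'time': np.float64(0.1), 'joint_positions': array([-1.274,  0.478,  0.022,  1.556, -0.011,  1.109, -0.083]), 'joint_vel': array([ 0.001, -0.002,  0.   , -0.001, -0.   ,  0.001,  0.   ]), 'joint_torque': array([ 5.0000e-03, -5.8409e+01,  1.5400e+00, -2.7332e+01, -5.4000e-02,
        1.3000e-02,  0.0000e+00]), 'position': array([0.266, 0.62 , 0.236]), 'tool_rot': array([-6.310e-01, -3.077e+00,  3.000e-03]), 'ft_force': array([-0.564, -0.028,  0.344]), 'torque': array([ 0.031, -0.002,  0.036]), 'finger_force': np.float64(0.0), 'grip_width': np.float64(1.0)}
```

View pics/top0.png

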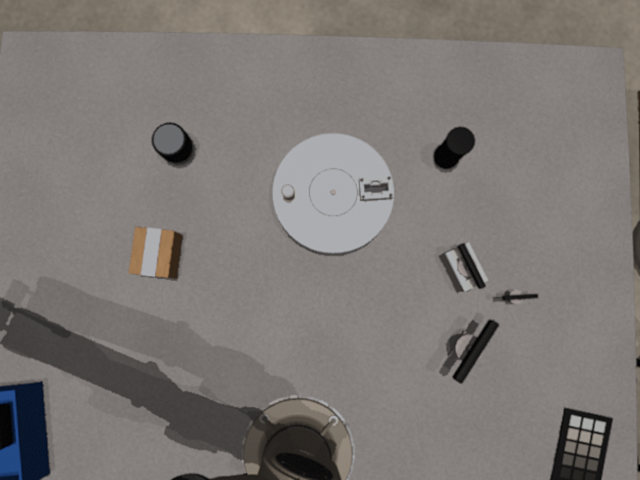

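View pics/scene0.png

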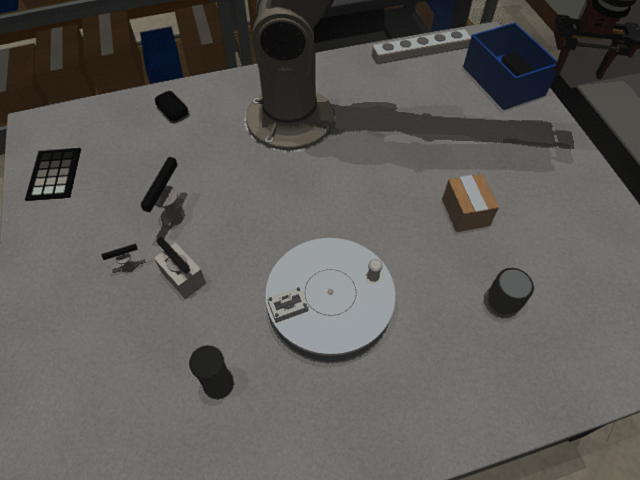

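The top view (up is +x, left is +y) shows the platter at (333,193), with the socket at (376,188) and the post at (288,192). The middle key stands in its block at (465,267). The look-alikes are at (475,350), large, and (517,296), small. The scene view agrees with this.

```bash
python3 - <<'E'
from h import *
for n,box in(("top",(440,235,495,300)),("scene",(140,225,210,300))):
    z=np.load(f'pics/{n}0.npz');p,d=z['p'],z['d'];C=cloud(n,d)
    x0,y0,x1,y1=box;m=np.zeros((480,640),bool);m[y0:y1,x0:x1]=True
    dark=m&(p.max(2)<60)&(C[...,2]>.08)&(d>0)
    Q=C[dark];print(n,'handle n',len(Q),'z pct',np.percentile(Q[:,2],[5,50,90,98]))
    rr=cv2.minAreaRect(Q[:,:2].astype(np.float32)*1000);print(rr)
    ze=np.percentile(Q[:,2],50)
    uv=np.argwhere(dark)[:,::-1].astype(np.float32)
    W=onplane(n,uv,.105);r=cv2.minAreaRect((W[:,:2]*1000).astype(np.float32));print('plane',r)
    v=W[:,:2]-W[:,:2].mean(0);w,e=np.linalg.eigh(v.T@v);print('dir deg',np.degrees(np.arctan2(e[1,1],e[0,1])))
z=np.load('pics/top0.npz');p,d=z['p'],z['d'];C=cloud('top',d)
# block light top
b=np.zeros((480,640),bool);b[238:295,438:495]=1
b&=(C[...,2]>.05)&(C[...,2]<.07)&(p.min(2)>120)
print('block',np.median(C[b],0),cv2.minAreaRect((C[b][:,:2]*1000).astype(np.float32)))
# platter
m=np.zeros((480,640),np.uint8);m[120:265,262:405]=1
m&=((p.min(2)>135)&(C[...,2]>.045)).astype(np.uint8)
c=max(cv2.findContours(m,0,1)[0],key=cv2.contourArea)
W=onplane('top',c.reshape(-1,2),.06)
print('platter',cv2.minEnclosingCircle((W[:,:2]*1000).astype(np.float32)),cv2.fitEllipse((W[:,:2]*1000).astype(np.float32)), 'ctr dot',onplane('top',[[333,192.5]],.06))
s=np.zeros((480,640),bool);s[170:205,352:400]=1;s&=C[...,2]>.073
print('socket',cv2.minAreaRect((C[s][:,:2]*1000).astype(np.float32)),np.median(C[s],0))
s=np.zeros((480,640),bool);s[178:205,275:303]=1;s&=C[...,2]>.09
print('post',C[s].mean(0),cv2.minAreaRect((C[s][:,:2]*1000).astype(np.float32)))
for a in("top0","scene0"):
    i=cv2.imread(f'pics/{a}.png')
t=cv2.imread('pics/top0.png');s=cv2.imread('pics/scene0.png')
cv2.imwrite('pics/crop0.png',np.vstack([np.hstack([cv2.resize(t[165:215,350:410],(400,300),interpolation=2),cv2.resize(t[235:300,435:500],(400,300),interpolation=2)]),np.hstack([cv2.resize(s[275:330,260:330],(400,300),interpolation=2),cv2.resize(s[230:302,145:215],(400,300),interpolation=2)])]))
E
```

```text
top handle n 376 z pct [0.09216221 0.10515747 0.10826887 0.10998672]
((408.21209716796875, -344.0355224609375), (96.47722625732422, 13.998302459716797), 27.798269271850586)
plane ((406.91998291015625, -341.5262145996094), (96.50017547607422, 18.57023048400879), 27.088956832885742)
dir deg -152.12140035542527
scene handle n 334 z pct [0.09391805 0.10452147 0.10691669 0.10812944]
((410.1675109863281, -344.7182312011719), (100.38627624511719, 14.553887367248535), 26.110322952270508)
plane ((414.1003112792969, -344.2334289550781), (107.53790283203125, 16.447566986083984), 26.808334350585938)
dir deg -153.52989140976325
block [ 0.40643788 -0.3389593   0.06344652] ((408.5356140136719, -345.44775390625), (90.81592559814453, 57.521446228027344), 27.128253936767578)
platter ((560.6047973632812, -59.09402847290039), 130.56307983398438) ((560.6954956054688, -59.29806137084961), (258.4241638183594, 259.2384948730469), 89.01390075683594) ctr dot [[ 0.55878668 -0.05952147  0.06      ]]
socket ((465.7735595703125, -115.46630859375), (78.60034942626953, 282.68719482421875), 72.28589630126953) [ 0.56765864 -0.14776015  0.08296801]
post [0.54764106 0.03418539 0.1238886 ] ((454.37847900390625, 0.5001716613769531), (233.47520446777344, 26.646066665649414), 19.869840621948242)
```

View pics/crop0.png

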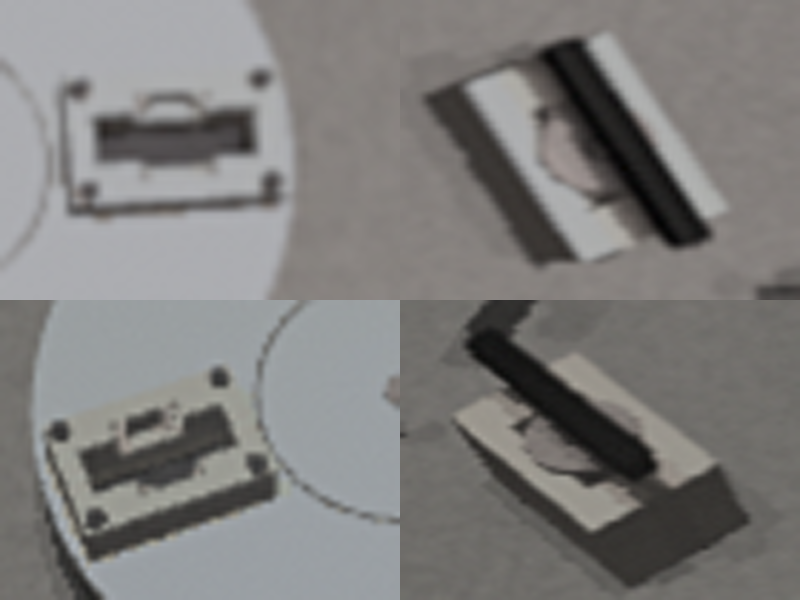

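The crops show the socket slot running radially with a round recess, and the key's bar over the block along +27.5° at (0.409, -0.344). The bar's top is at z≈0.105, so the measured sizes agree with the 100 mm key. I'm going above it by way of the front.

```bash
python3 -m handwheel '[{"x":0.234,"y":-0.32,"z":0,"yaw":-72},{"x":0.234,"y":-0.32,"z":0,"yaw":-72},{"x":0.234,"y":-0.32,"z":0,"yaw":-72},{"x":0.234,"y":-0.32,"z":0,"yaw":-72},{"x":0.234,"y":-0.32,"z":0,"yaw":-72},{"x":0.234,"y":-0.32,"z":0,"yaw":-72},{"x":0.234,"y":-0.32,"z":0,"yaw":-72},{"x":0.234,"y":-0.32,"z":0,"yaw":-72},{"x":0.234,"y":-0.32,"z":0,"yaw":-72},{"x":0.234,"y":-0.32,"z":0,"yaw":-72},{"x":0.26,"y":-0.5,"z":0,"yaw":-84},{"x":0.26,"y":-0.5,"z":0,"yaw":-84}]' 20
```

```text
invalid input
```

```bash
python3 -c "
from h import *
z=np.load('pics/top0.npz');p,d=z['p'],z['d'];C=cloud('top',d)
# slot interior dark
g=p.mean(2)
m=np.zeros((480,640),np.uint8);m[165:212,350:402]=1
top=(m>0)&(C[...,2]>.075)&(C[...,2]<.09)
uv=np.argwhere(top)[:,::-1];uv=uv[(uv[:,0]>355)]
k=np.zeros((480,640),np.uint8);k[uv[:,1],uv[:,0]]=1
c=max(cv2.findContours(k,0,1)[0],key=cv2.contourArea)
print('socket top',cv2.minAreaRect((onplane('top',c.reshape(-1,2),.082)[:,:2]*1000).astype(np.float32)))
s=k.copy();s[:]=0;s[178:200,360:395]=1;s&=(g<90).astype(np.uint8)
c=max(cv2.findContours(s,0,1)[0],key=cv2.contourArea)
print('slot',cv2.minAreaRect((onplane('top',c.reshape(-1,2),.08)[:,:2]*1000).astype(np.float32)))
"
```

```text
socket top ((568.5758056640625, -148.54965209960938), (47.67594909667969, 69.18453979492188), 5.7094221115112305)
slot ((568.4225463867188, -149.50184631347656), (15.024039268493652, 46.66581344604492), 1.834538221359253)
```

```bash
python3 -m handwheel '[{"x":0.234,"y":-0.32,"z":0,"yaw":-72,"gripper":0.06},{"x":0.234,"y":-0.32,"z":0,"yaw":-72,"gripper":0.06},{"x":0.234,"y":-0.32,"z":0,"yaw":-72,"gripper":0.06},{"x":0.234,"y":-0.32,"z":0,"yaw":-72,"gripper":0.06},{"x":0.234,"y":-0.32,"z":0,"yaw":-72,"gripper":0.06},{"x":0.234,"y":-0.32,"z":0,"yaw":-72,"gripper":0.06},{"x":0.234,"y":-0.32,"z":0,"yaw":-72,"gripper":0.06},{"x":0.234,"y":-0.32,"z":0,"yaw":-72,"gripper":0.06},{"x":0.234,"y":-0.32,"z":0,"yaw":-72,"gripper":0.06},{"x":0.234,"y":-0.32,"z":0,"yaw":-72,"gripper":0.06},{"x":0.26,"y":-0.5,"z":0,"yaw":-84,"gripper":0.06},{"x":0.26,"y":-0.5,"z":0,"yaw":-84,"gripper":0.06}]' 20
```

```text
time: 1.1
position: [0.5119, 0.2172, 0.2362]
tool_rot: [2.533, 1.858, -0.001]
ft_force: [0.1, -1.0, -0.7]
grip_width: 0.682
finger_force: 0.0
```

```bash
python3 -m handwheel '[{"x":0.04,"y":-0.217,"z":0,"yaw":-45,"gripper":0.06},{"x":0.04,"y":-0.217,"z":0,"yaw":-45,"gripper":0.06},{"x":0.04,"y":-0.217,"z":0,"yaw":-45,"gripper":0.06},{"x":0.04,"y":-0.217,"z":0,"yaw":-45,"gripper":0.06},{"x":0.04,"y":-0.217,"z":0,"yaw":-45,"gripper":0.06},{"x":-0.103,"y":-0.561,"z":0,"yaw":-45,"gripper":0.06},{"x":-0.103,"y":-0.561,"z":0,"yaw":-45,"gripper":0.06},{"x":-0.103,"y":-0.561,"z":0,"yaw":-45,"gripper":0.06},{"x":-0.103,"y":-0.561,"z":0,"yaw":-45,"gripper":0.06},{"x":-0.103,"y":-0.561,"z":0,"yaw":-45,"gripper":0.06},{"x":-0.103,"y":-0.561,"z":0,"yaw":-45,"gripper":0.06},{"x":-0.103,"y":-0.561,"z":0,"yaw":-45,"gripper":0.06}]'
python3 -m handwheel '[{"x":-0.12,"y":-0.08,"z":0,"yaw":0,"gripper":0.06}]'
```

```text
time: 2.1
position: [0.4411, -0.2595, 0.2366]
tool_rot: [-3.049, -0.755, -0.001]
ft_force: [0.1, -0.3, -0.3]
grip_width: 0.686
finger_force: 0.0
time: 2.18
position: [0.4087, -0.2846, 0.2372]
tool_rot: [3.046, 0.754, 0.001]
ft_force: [-0.3, -1.0, -0.1]
grip_width: 0.685
finger_force: 0.0
```

```bash
python3 -m handwheel '[{"x":0,"y":-0.055,"z":-0.05,"yaw":0,"gripper":0.06},{"x":0,"y":-0.055,"z":-0.05,"yaw":0,"gripper":0.06},{"x":0,"y":-0.055,"z":-0.05,"yaw":0,"gripper":0.06},{"x":0,"y":-0.055,"z":-0.05,"yaw":0,"gripper":0.06}]'
python3 - <<'E'
from h import *
print(arm.observe()['position'])
p,d=snap('scene');np.savez('pics/s1.npz',p=p,d=d)
q,e=snap('top')
cv2.imwrite('pics/a1.png',np.hstack([cv2.resize(p[140:320,60:260],(400,360)),cv2.resize(q[180:360,380:580],(400,360))])[:,:,::-1])
E
```

```text
time: 2.52
position: [0.4061, -0.3369, 0.1856]
tool_rot: [-3.05, -0.75, 0.005]
ft_force: [0.6, 0.4, 0.3]
grip_width: 0.685
finger_force: 0.0
[ 0.40612452 -0.33692877  0.18558782]
```

View pics/a1.png

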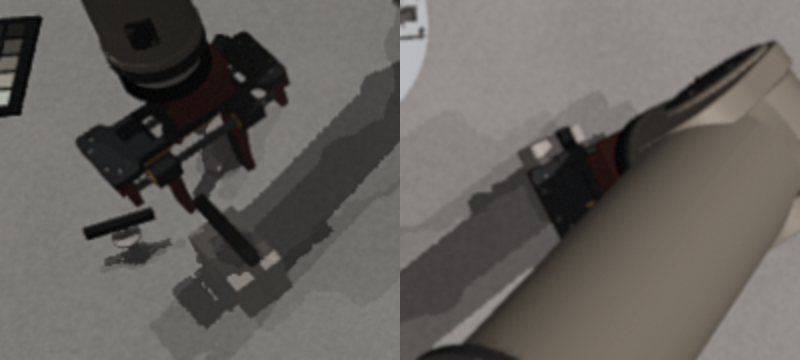

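The gripper straddles the bar at the right angle, so I'll lower it and grip.

```bash
python3 -m handwheel '[{"x":0.003,"y":-0.007,"z":-0.04,"yaw":0,"gripper":0.05},{"x":0.003,"y":-0.007,"z":-0.07,"yaw":0,"gripper":0.05},{"x":0.003,"y":-0.007,"z":-0.0945,"yaw":0,"gripper":0.05},{"x":0.003,"y":-0.007,"z":-0.0945,"yaw":0,"gripper":0.05},{"x":0.003,"y":-0.007,"z":-0.0945,"yaw":0,"gripper":0.05}]' 25
python3 -m handwheel '[{"x":0,"y":0,"z":0,"yaw":0,"gripper":0.005},{"x":0,"y":0,"z":0,"yaw":0,"gripper":0.005},{"x":0,"y":0,"z":0,"yaw":0,"gripper":0.005},{"x":0,"y":0,"z":0,"yaw":0,"gripper":0.005},{"x":0,"y":0,"z":0,"yaw":0,"gripper":0.005},{"x":0,"y":0,"z":0,"yaw":0,"gripper":0.005}]' 25
```

```text
time: 3.03
position: [0.4111, -0.342, 0.0924]
tool_rot: [-3.048, -0.757, 0.001]
ft_force: [0.4, 0.4, 0.7]
grip_width: 0.573
finger_force: 0.0
time: 3.53
position: [0.4111, -0.3435, 0.0927]
tool_rot: [3.049, 0.755, 0.001]
ft_force: [-0.4, 0.3, -1.7]
grip_width: 0.154
finger_force: 25.1
```

```bash
python3 -m handwheel '[{"x":0,"y":0,"z":0.02,"yaw":0,"gripper":0.005},{"x":0,"y":0,"z":0.04,"yaw":0,"gripper":0.005},{"x":0,"y":0,"z":0.06,"yaw":0,"gripper":0.005},{"x":0,"y":0,"z":0.09,"yaw":0,"gripper":0.005},{"x":0,"y":0,"z":0.12,"yaw":0,"gripper":0.005},{"x":0,"y":0,"z":0.12,"yaw":0,"gripper":0.005}]' 40
```

```text
time: 4.03
position: [0.4123, -0.3455, 0.2169]
tool_rot: [3.045, 0.752, 0.009]
ft_force: [1.1, -0.0, -1.3]
grip_width: 0.157
finger_force: 40.0
```

```bash
python3 -m handwheel '[{"x":0.156,"y":0.197,"z":0,"yaw":67.6,"gripper":0.005},{"x":0.156,"y":0.197,"z":0,"yaw":67.6,"gripper":0.005},{"x":0.156,"y":0.197,"z":0,"yaw":67.6,"gripper":0.005},{"x":0.156,"y":0.197,"z":0,"yaw":67.6,"gripper":0.005},{"x":0.156,"y":0.197,"z":0,"yaw":67.6,"gripper":0.005},{"x":0.156,"y":0.197,"z":0,"yaw":67.6,"gripper":0.005},{"x":0.156,"y":0.197,"z":0,"yaw":67.6,"gripper":0.005},{"x":0.156,"y":0.197,"z":0,"yaw":67.6,"gripper":0.005},{"x":0.156,"y":0.197,"z":0,"yaw":67.6,"gripper":0.005},{"x":0.156,"y":0.197,"z":-0.025,"yaw":67.6,"gripper":0.005},{"x":0.156,"y":0.197,"z":-0.025,"yaw":67.6,"gripper":0.005},{"x":0.156,"y":0.197,"z":-0.025,"yaw":67.6,"gripper":0.005}]'
python3 - <<'E'
from h import *
print(arm.observe()['position'])
for n in('scene','top'):
    p,d=snap(n,n+'2.png');np.savez(f'pics/{n}2.npz',p=p,d=d)
p=cv2.imread('pics/scene2.png');q=cv2.imread('pics/top2.png')
u,v=proj('scene',[.568,-.149,.13])[0].astype(int);print(u,v)
a=cv2.resize(p[v-75:v+75,u-65:u+65],(520,600),interpolation=2)
cv2.imwrite('pics/a2.png',a)
E
```

```text
time: 5.03
position: [0.565, -0.146, 0.1855]
tool_rot: [-2.115, -2.319, 0.004]
ft_force: [0.7, -0.3, -1.4]
grip_width: 0.158
finger_force: 40.0
[ 0.56503575 -0.14599782  0.18554978]
285 289
```

View pics/a2.png

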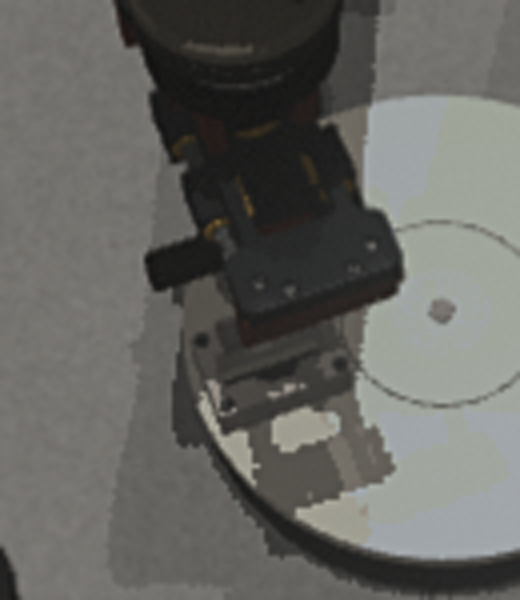

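The socket and the outer end of the key's bar are visible at crop (150–220, 240–290). The rest is hidden by the gripper. I'll measure the bar end against the socket in this same camera.

```bash
python3 - <<'E'
from h import *
z=np.load('pics/scene2.npz');p,d=z['p'],z['d'];C=cloud('scene',d)
m=np.zeros((480,640),bool);m[268:292,250:276]=1;m&=(C[...,2]>.165)&(d>0)&(C[...,1]<-.17)
Q=C[m];print(len(Q),Q.min(0),Q.max(0))
a=np.radians(-84.6);e=np.array([np.cos(a),np.sin(a)]);f=np.array([-e[1],e[0]])
A=np.argwhere(m);
o=arm.observe()['position'];s=(Q[:,:2]-o[:2])@e;t=(Q[:,:2]-o[:2])@f
print('along pct',np.percentile(s,[50,80,90,95,100]),'across',np.percentile(t,[0,5,50,95,100]))
T=Q[Q[:,2]>np.percentile(Q[:,2],90)-.004];print('top z',np.percentile(Q[:,2],[5,50,95]))
# silhouette end: leftmost pixel column and ray onto handle height
dark=np.zeros((480,640),bool);dark[268:292,250:276]=1;dark&=p.max(2)<45
uv=np.argwhere(dark)[:,::-1];c=uv[:,0].min();print('left col',c,uv[uv[:,0]==c][:,1])
for zz in(.1905,.1995):
  W=onplane('scene',uv[uv[:,0]<=c+1],zz);print(zz,((W[:,:2]-o[:2])@e).max())
# socket, scene0
z=np.load('pics/scene0.npz');p,d=z['p'],z['d'];C=cloud('scene',d)
for n in('scene','top'):
  z=np.load(f'pics/{n}0.npz');C=cloud(n,z['d'])
  D=C-[.568,-.149,0];k=(np.hypot(D[...,0],D[...,1])<.05)&(C[...,2]>.074)&(C[...,2]<.092)
  W=C[k];print(n,'socket',cv2.minAreaRect((W[:,:2]*1000).astype(np.float32)),np.median(W[:,2]))
  k=(np.hypot(C[...,0]-.552,C[...,1]-.0355)<.03)&(C[...,2]>.1)&(C[...,2]<.12)
  W=C[k];print('post',cv2.minEnclosingCircle((W[:,:2]*1000).astype(np.float32)),np.median(W[:,2]))
E
```

```text
193 [ 0.56270229 -0.19813887  0.18302775] [ 0.60270155 -0.1700108   0.27685742]
along pct [0.03540936 0.04539253 0.04852687 0.04996709 0.05166973] across [-0.00791586 -0.00610313  0.00379789  0.0318812   0.03383111]
top z [0.18604611 0.19752345 0.27076848]
left col 256 [279]
0.1905 0.05153074216158067
0.1995 0.05220215094143318
scene socket ((568.6924438476562, -148.2233123779297), (49.492889404296875, 68.41786193847656), 4.6080522537231445) 0.08195591304353189
post ((552.1326293945312, 35.62595748901367), 14.845582962036133) 0.10977862983459286
top socket ((568.9077758789062, -148.60728454589844), (47.18810272216797, 68.32225799560547), 5.744894504547119) 0.08297588793736421
post ((551.1198120117188, 35.73218536376953), 14.132354736328125) 0.11008390103324928
```

The key is centred in the grip: its bar end is about 50.5 mm out. The socket is at (0.5687, -0.148). I'll correct the position, then lower partway and check the force.

```bash
python3 -m handwheel '[{"x":0.0037,"y":-0.002,"z":0,"yaw":0,"gripper":0.005},{"x":0.0037,"y":-0.002,"z":0,"yaw":0,"gripper":0.005},{"x":0.0037,"y":-0.002,"z":-0.006,"yaw":0,"gripper":0.005},{"x":0.0037,"y":-0.002,"z":-0.012,"yaw":0,"gripper":0.005},{"x":0.0037,"y":-0.002,"z":-0.018,"yaw":0,"gripper":0.005},{"x":0.0037,"y":-0.002,"z":-0.023,"yaw":0,"gripper":0.005},{"x":0.0037,"y":-0.002,"z":-0.027,"yaw":0,"gripper":0.005},{"x":0.0037,"y":-0.002,"z":-0.027,"yaw":0,"gripper":0.005}]'
```

```text
time: 5.8
position: [0.5696, -0.148, 0.1589]
tool_rot: [-2.113, -2.323, 0.002]
ft_force: [-0.1, 0.4, -2.7]
grip_width: 0.156
finger_force: 40.0
```

```bash
python3 -m handwheel '[{"x":-0.0007,"y":0,"z":-0.005,"yaw":0,"gripper":0.005},{"x":-0.0007,"y":0,"z":-0.01,"yaw":0,"gripper":0.005},{"x":-0.0007,"y":0,"z":-0.015,"yaw":0,"gripper":0.005},{"x":-0.0007,"y":0,"z":-0.02,"yaw":0,"gripper":0.005},{"x":-0.0007,"y":0,"z":-0.025,"yaw":0,"gripper":0.005},{"x":-0.0007,"y":0,"z":-0.025,"yaw":0,"gripper":0.005}]'
```

```text
time: 6.3
position: [0.569, -0.148, 0.1339]
tool_rot: [-2.113, -2.323, 0.002]
ft_force: [0.3, 0.3, -0.8]
grip_width: 0.155
finger_force: 40.0
```

```bash
python3 -m handwheel '[{"x":0,"y":0,"z":-0.001,"yaw":0,"gripper":0.005},{"x":0,"y":0,"z":-0.002,"yaw":0,"gripper":0.005},{"x":0,"y":0,"z":-0.002,"yaw":0,"gripper":0.005}]'
python3 -m handwheel '[{"x":0,"y":0,"z":0,"yaw":0,"gripper":0.03},{"x":0,"y":0,"z":0,"yaw":0,"gripper":0.03},{"x":0,"y":0,"z":0,"yaw":0,"gripper":0.045},{"x":0,"y":0,"z":0,"yaw":0,"gripper":0.045},{"x":0,"y":0,"z":0.03,"yaw":0,"gripper":0.045},{"x":0,"y":0,"z":0.07,"yaw":0,"gripper":0.045},{"x":-0.01,"y":0.11,"z":0.08,"yaw":0,"gripper":0.06},{"x":-0.01,"y":0.11,"z":0.08,"yaw":0,"gripper":0.06},{"x":-0.017,"y":0.183,"z":0.08,"yaw":0,"gripper":0.06},{"x":-0.017,"y":0.183,"z":0.08,"yaw":0,"gripper":0.06},{"x":-0.017,"y":0.183,"z":0.08,"yaw":0,"gripper":0.06},{"x":-0.017,"y":0.183,"z":0.08,"yaw":0,"gripper":0.06}]'
python3 - <<'E'
from h import *
print(arm.observe()['position'])
p,d=snap('scene','s3.png');np.savez('pics/scene3.npz',p=p,d=d)
cv2.imwrite('pics/a3.png',cv2.resize(cv2.imread('pics/s3.png')[210:370,230:420],(712,600),interpolation=2))
C=cloud('scene',d);D=C-[.5687,-.148,0]
k=(np.hypot(D[...,0],D[...,1])<.06)&(C[...,2]>.13)&(C[...,2]<.16)&(p.max(2)<70)
W=C[k];print(len(W),cv2.minAreaRect((W[:,:2]*1000).astype(np.float32)),np.percentile(W[:,2],[5,50,95]))
E
```

```text
time: 6.55
position: [0.5697, -0.1483, 0.1332]
tool_rot: [2.114, 2.324, 0.0]
ft_force: [-0.1, -0.1, -1.8]
grip_width: 0.159
finger_force: 40.0
time: 7.55
position: [0.5523, 0.0411, 0.2133]
tool_rot: [-2.103, -2.332, -0.003]
ft_force: [0.7, -0.5, -0.7]
grip_width: 0.685
finger_force: 0.0
[0.55227851 0.04105702 0.21326785]
477 ((572.00927734375, -151.0878143310547), (14.85604476928711, 98.25358581542969), 3.729719400405884) [0.13293925 0.14405542 0.14735822]
```

View pics/a3.png

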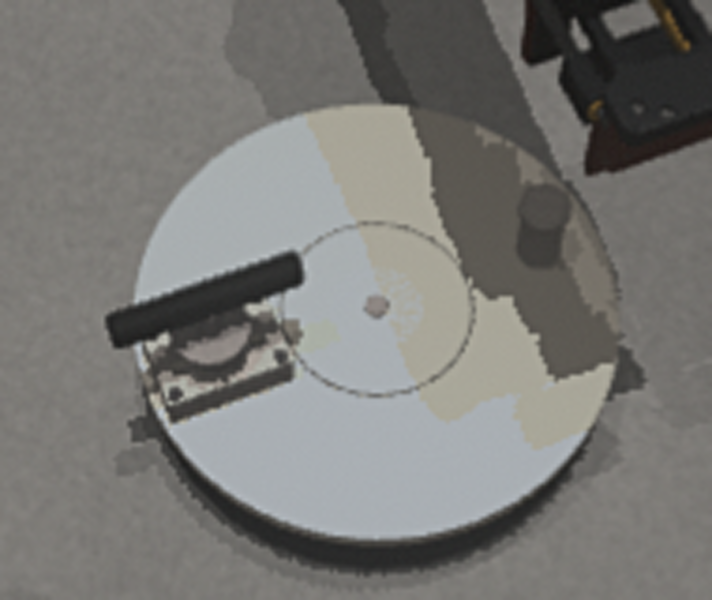

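The key stands upright in the socket with its bar top at z≈0.145, which is the resting height. Next I'll grip the post.

```bash
python3 -m handwheel '[{"x":-0.0007,"y":-0.0054,"z":-0.04,"yaw":0,"gripper":0.06},{"x":-0.0007,"y":-0.0054,"z":-0.07,"yaw":0,"gripper":0.06},{"x":-0.0007,"y":-0.0054,"z":-0.1,"yaw":0,"gripper":0.06},{"x":-0.0007,"y":-0.0054,"z":-0.122,"yaw":0,"gripper":0.06},{"x":-0.0007,"y":-0.0054,"z":-0.122,"yaw":0,"gripper":0.06},{"x":-0.0007,"y":-0.0054,"z":-0.122,"yaw":0,"gripper":0.015},{"x":-0.0007,"y":-0.0054,"z":-0.122,"yaw":0,"gripper":0.015},{"x":-0.0007,"y":-0.0054,"z":-0.122,"yaw":0,"gripper":0.015},{"x":-0.0007,"y":-0.0054,"z":-0.122,"yaw":0,"gripper":0.015},{"x":-0.0007,"y":-0.0054,"z":-0.122,"yaw":0,"gripper":0.015}]' 15
python3 - <<'E'
import numpy as np
c=np.array([.5605,-.0593]);p=np.array([.5516,.0357]);v=p-c
# chord shifts for incremental angles from current
for a0 in range(0,81,10):
    out=[]
    R=lambda a:np.array([[np.cos(a),-np.sin(a)],[np.sin(a),np.cos(a)]])
    b=R(np.radians(a0))@v
    for k in (2,4,6,8,10):
        s=R(np.radians(a0+k))@v-b; out.append(tuple(np.round(s*1000,1)))
    print(a0,out)
E
```

```text
time: 8.43
position: [0.5528, 0.0294, 0.0924]
tool_rot: [2.113, 2.323, 0.003]
ft_force: [-0.1, -0.6, -0.2]
grip_width: 0.344
finger_force: 0.0
0 [(np.float64(-3.3), np.float64(-0.4)), (np.float64(-6.6), np.float64(-0.9)), (np.float64(-9.9), np.float64(-1.5)), (np.float64(-13.1), np.float64(-2.2)), (np.float64(-16.4), np.float64(-3.0))]
10 [(np.float64(-3.2), np.float64(-0.9)), (np.float64(-6.4), np.float64(-2.0)), (np.float64(-9.5), np.float64(-3.1)), (np.float64(-12.6), np.float64(-4.4)), (np.float64(-15.6), np.float64(-5.8))]
20 [(np.float64(-3.0), np.float64(-1.5)), (np.float64(-5.9), np.float64(-3.1)), (np.float64(-8.8), np.float64(-4.7)), (np.float64(-11.6), np.float64(-6.5)), (np.float64(-14.4), np.float64(-8.4))]
30 [(np.float64(-2.7), np.float64(-2.0)), (np.float64(-5.3), np.float64(-4.0)), (np.float64(-7.8), np.float64(-6.2)), (np.float64(-10.3), np.float64(-8.4)), (np.float64(-12.7), np.float64(-10.8))]
40 [(np.float64(-2.3), np.float64(-2.4)), (np.float64(-4.5), np.float64(-4.9)), (np.float64(-6.6), np.float64(-7.5)), (np.float64(-8.7), np.float64(-10.1)), (np.float64(-10.6), np.float64(-12.8))]
50 [(np.float64(-1.8), np.float64(-2.8)), (np.float64(-3.6), np.float64(-5.6)), (np.float64(-5.2), np.float64(-8.5)), (np.float64(-6.8), np.float64(-11.5)), (np.float64(-8.2), np.float64(-14.5))]
60 [(np.float64(-1.3), np.float64(-3.1)), (np.float64(-2.6), np.float64(-6.1)), (np.float64(-3.7), np.float64(-9.3)), (np.float64(-4.7), np.float64(-12.5)), (np.float64(-5.6), np.float64(-15.7))]
70 [(np.float64(-0.8), np.float64(-3.2)), (np.float64(-1.5), np.float64(-6.5)), (np.float64(-2.0), np.float64(-9.8)), (np.float64(-2.5), np.float64(-13.1)), (np.float64(-2.8), np.float64(-16.4))]
80 [(np.float64(-0.2), np.float64(-3.3)), (np.float64(-0.3), np.float64(-6.7)), (np.float64(-0.3), np.float64(-10.0)), (np.float64(-0.2), np.float64(-13.3)), (np.float64(0.1), np.float64(-16.6))]
```

```bash
python3 -m handwheel '[{"x":-0.001,"y":0.006,"z":0,"yaw":0,"gripper":0.03},{"x":-0.001,"y":0.006,"z":0,"yaw":0,"gripper":0.03},{"x":-0.001,"y":0.006,"z":0,"yaw":0,"gripper":0.01},{"x":-0.001,"y":0.006,"z":0,"yaw":0,"gripper":0.01},{"x":-0.001,"y":0.006,"z":0,"yaw":0,"gripper":0.01}]' 20
```

```text
time: 8.85
position: [0.551, 0.036, 0.0913]
tool_rot: [-2.113, -2.324, -0.001]
ft_force: [-1.4, 3.2, 2.1]
grip_width: 0.271
finger_force: 20.0
```

```bash
python3 -m handwheel '[{"x":-0.0016,"y":-0.0002,"z":0,"yaw":1,"gripper":0.01},{"x":-0.0033,"y":-0.0004,"z":0,"yaw":2,"gripper":0.01},{"x":-0.005,"y":-0.0006,"z":0,"yaw":3,"gripper":0.01},{"x":-0.0066,"y":-0.0009,"z":0,"yaw":4,"gripper":0.01},{"x":-0.0082,"y":-0.0012,"z":0,"yaw":5,"gripper":0.01},{"x":-0.0099,"y":-0.0015,"z":0,"yaw":6,"gripper":0.01},{"x":-0.0115,"y":-0.0018,"z":0,"yaw":7,"gripper":0.01},{"x":-0.0131,"y":-0.0022,"z":0,"yaw":8,"gripper":0.01},{"x":-0.0148,"y":-0.0026,"z":0,"yaw":9,"gripper":0.01},{"x":-0.0164,"y":-0.003,"z":0,"yaw":10,"gripper":0.01}]'
python3 -m handwheel '[{"x":-0.0016,"y":-0.0004,"z":0,"yaw":1,"gripper":0.01},{"x":-0.0032,"y":-0.0009,"z":0,"yaw":2,"gripper":0.01},{"x":-0.0048,"y":-0.0014,"z":0,"yaw":3,"gripper":0.01},{"x":-0.0064,"y":-0.002,"z":0,"yaw":4,"gripper":0.01},{"x":-0.008,"y":-0.0025,"z":0,"yaw":5,"gripper":0.01},{"x":-0.0095,"y":-0.0031,"z":0,"yaw":6,"gripper":0.01},{"x":-0.0111,"y":-0.0037,"z":0,"yaw":7,"gripper":0.01},{"x":-0.0126,"y":-0.0044,"z":0,"yaw":8,"gripper":0.01},{"x":-0.0141,"y":-0.0051,"z":0,"yaw":9,"gripper":0.01},{"x":-0.0156,"y":-0.0058,"z":0,"yaw":10,"gripper":0.01}]'
python3 - <<'E'
from h import *
p,d=snap('scene','s4.png');C=cloud('scene',d)
c=[.5605,-.0593]
r=np.hypot(C[...,0]-c[0],C[...,1]-c[1])
k=(r>.03)&(r<.15)&(C[...,2]>.1)&(C[...,2]<.16)&(p.max(2)<60)&(C[...,0]-c[0]>-.02)&(C[...,1]<-.06)
W=C[k];print(len(W),cv2.minAreaRect((W[:,:2]*1000).astype(np.float32)),np.percentile(W[:,2],[5,50,95]))
E
```

```text
time: 9.68
position: [0.5347, 0.0329, 0.0913]
tool_rot: [1.901, 2.501, 0.001]
ft_force: [1.3, 4.3, 1.5]
grip_width: 0.267
finger_force: 20.0
time: 10.52
position: [0.5206, 0.0275, 0.0914]
tool_rot: [1.675, 2.655, 0.005]
ft_force: [10.1, 7.6, -8.1]
grip_width: 0.268
finger_force: 20.0
450 ((600.2552490234375, -141.54269409179688), (13.7506742477417, 97.11416625976562), 23.012367248535156) [0.11326929 0.12473959 0.1277095 ]
```

The force has risen and the bar top fell from 0.145 to 0.125, so the key has dropped home. I'll release the post, rise and measure the handle again.

```bash
python3 -m handwheel '[{"x":0,"y":0,"z":0,"yaw":0,"gripper":0.06},{"x":0,"y":0,"z":0,"yaw":0,"gripper":0.06},{"x":0,"y":0,"z":0,"yaw":0,"gripper":0.06},{"x":0,"y":0,"z":0.04,"yaw":0,"gripper":0.06},{"x":0,"y":0,"z":0.08,"yaw":0,"gripper":0.06},{"x":0,"y":0,"z":0.11,"yaw":0,"gripper":0.06},{"x":0,"y":0,"z":0.11,"yaw":0,"gripper":0.06}]'
python3 - <<'E'
from h import *
o=arm.observe();print(o['position'],o['tool_rot'],o['joint_positions'].round(2))
c=np.array([.5605,-.0593])
for n in('scene','top'):
  p,d=snap(n,n+'5.png');C=cloud(n,d)
  r=np.hypot(C[...,0]-c[0],C[...,1]-c[1])
  k=(r>.03)&(r<.15)&(C[...,2]>.1)&(C[...,2]<.16)&(p.max(2)<60)&(C[...,0]-c[0]>-.02)&(C[...,1]<-.06)
  W=C[k];print(n,len(W),cv2.minAreaRect((W[:,:2]*1000).astype(np.float32)),np.percentile(W[:,2],[5,50,95]))
  k=(r>.04)&(r<.14)&(C[...,2]>.074)&(C[...,2]<.09)&(C[...,1]<-.06);W=C[k];print(len(W),cv2.minAreaRect((W[:,:2]*1000).astype(np.float32)))
p=cv2.imread('pics/scene5.png');cv2.imwrite('pics/a5.png',cv2.resize(p[210:370,230:420],(712,600),interpolation=2))
E
```

```text
time: 11.15
position: [0.5218, 0.0254, 0.2065]
tool_rot: [1.677, 2.649, 0.008]
ft_force: [1.5, -0.2, -0.4]
grip_width: 0.681
finger_force: 0.0
[0.52175254 0.02541375 0.20647335] [1.67730881 2.64884344 0.00839496] [-0.45  0.26  0.34  1.97 -0.11  0.91  0.38]
scene 451 ((599.4482421875, -141.92247009277344), (13.46029281616211, 97.75012969970703), 21.43145751953125) [0.11253532 0.12454335 0.12804669]
483 ((606.5087280273438, -136.6454315185547), (30.355756759643555, 69.96308898925781), 22.377492904663086)
top 319 ((594.7305908203125, -140.95623779296875), (12.949732780456543, 97.1631851196289), 21.38321876525879) [0.11518811 0.12562891 0.12895225]
402 ((597.489501953125, -141.19223022460938), (47.348297119140625, 69.10245513916016), 24.156770706176758)
```

View pics/a5.png

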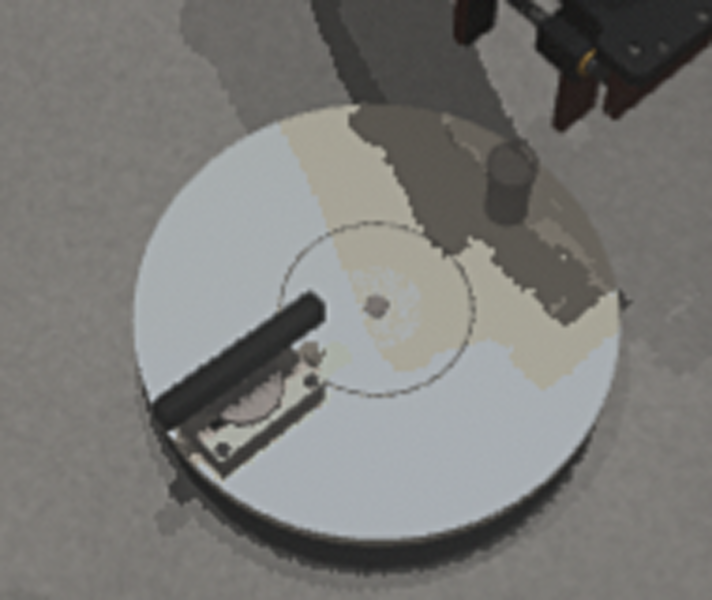

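The key sits home with its collar on the socket, and the bar points radially at about -67°. I'll move over it.

```bash
python3 -m handwheel '[{"x":0.0747,"y":-0.167,"z":0,"yaw":-2.7,"gripper":0.05},{"x":0.0747,"y":-0.167,"z":0,"yaw":-2.7,"gripper":0.05},{"x":0.0747,"y":-0.167,"z":0,"yaw":-2.7,"gripper":0.05},{"x":0.0747,"y":-0.167,"z":0,"yaw":-2.7,"gripper":0.05},{"x":0.0747,"y":-0.167,"z":0,"yaw":-2.7,"gripper":0.05},{"x":0.0747,"y":-0.167,"z":-0.03,"yaw":-2.7,"gripper":0.05},{"x":0.0747,"y":-0.167,"z":-0.05,"yaw":-2.7,"gripper":0.05},{"x":0.0747,"y":-0.167,"z":-0.05,"yaw":-2.7,"gripper":0.05},{"x":0.0747,"y":-0.167,"z":-0.05,"yaw":-2.7,"gripper":0.05}]'
```

```text
time: 12.0
position: [0.5915, -0.1405, 0.1488]
tool_rot: [-1.739, -2.611, 0.005]
ft_force: [-0.1, 0.5, 0.5]
grip_width: 0.569
finger_force: 0.0
```

```bash
python3 -m handwheel '[{"x":0.005,"y":-0.001,"z":0,"yaw":0,"gripper":0.05},{"x":0.005,"y":-0.001,"z":-0.02,"yaw":0,"gripper":0.05},{"x":0.005,"y":-0.001,"z":-0.036,"yaw":0,"gripper":0.05},{"x":0.005,"y":-0.001,"z":-0.036,"yaw":0,"gripper":0.05},{"x":0.005,"y":-0.001,"z":-0.036,"yaw":0,"gripper":0.05}]'
python3 -m handwheel '[{"x":0,"y":0,"z":0,"yaw":0,"gripper":0.005},{"x":0,"y":0,"z":0,"yaw":0,"gripper":0.005},{"x":0,"y":0,"z":0,"yaw":0,"gripper":0.005},{"x":0,"y":0,"z":0,"yaw":0,"gripper":0.005},{"x":0,"y":0,"z":0,"yaw":0,"gripper":0.005},{"x":0,"y":0,"z":0,"yaw":0,"gripper":0.005}]' 20
```

```text
time: 12.42
position: [0.599, -0.1413, 0.1158]
tool_rot: [1.74, 2.616, -0.0]
ft_force: [0.9, 0.1, -0.3]
grip_width: 0.566
finger_force: 0.0
time: 12.92
position: [0.598, -0.1419, 0.1155]
tool_rot: [-1.74, -2.614, 0.001]
ft_force: [-5.2, -2.3, 5.9]
grip_width: 0.161
finger_force: 20.1
```

```bash
python3 -m handwheel '[{"x":-0.001,"y":-0.0004,"z":-0.001,"yaw":-4,"gripper":0.005},{"x":-0.001,"y":-0.0004,"z":-0.001,"yaw":-8,"gripper":0.005},{"x":-0.001,"y":-0.0004,"z":-0.001,"yaw":-12,"gripper":0.005},{"x":-0.001,"y":-0.0004,"z":-0.001,"yaw":-16,"gripper":0.005},{"x":-0.001,"y":-0.0004,"z":-0.001,"yaw":-20,"gripper":0.005},{"x":-0.001,"y":-0.0004,"z":-0.001,"yaw":-24,"gripper":0.005},{"x":-0.001,"y":-0.0004,"z":-0.001,"yaw":-28,"gripper":0.005},{"x":-0.001,"y":-0.0004,"z":-0.001,"yaw":-32,"gripper":0.005},{"x":-0.001,"y":-0.0004,"z":-0.001,"yaw":-36,"gripper":0.005},{"x":-0.001,"y":-0.0004,"z":-0.001,"yaw":-40,"gripper":0.005}]' 25
python3 -c "
from h import arm
print(arm.observe()['torque'])"
```

```text
time: 13.75
position: [0.5957, -0.1405, 0.115]
tool_rot: [-2.528, -1.856, 0.002]
ft_force: [-9.3, 3.5, 15.1]
grip_width: 0.161
finger_force: 25.1
[0.9787923  2.27852693 0.27846915]
```

```bash
python3 -m handwheel '[{"x":-0.0008,"y":0.0003,"z":0.0007,"yaw":-4,"gripper":0.005},{"x":-0.001,"y":0.0004,"z":0.0007,"yaw":-8,"gripper":0.005},{"x":-0.001,"y":0.0004,"z":0.0007,"yaw":-12,"gripper":0.005},{"x":-0.001,"y":0.0004,"z":0.0007,"yaw":-16,"gripper":0.005},{"x":-0.001,"y":0.0004,"z":0.0007,"yaw":-20,"gripper":0.005},{"x":-0.001,"y":0.0004,"z":0.0007,"yaw":-24,"gripper":0.005},{"x":-0.001,"y":0.0004,"z":0.0007,"yaw":-28,"gripper":0.005},{"x":-0.001,"y":0.0004,"z":0.0007,"yaw":-32,"gripper":0.005},{"x":-0.001,"y":0.0004,"z":0.0007,"yaw":-36,"gripper":0.005},{"x":-0.001,"y":0.0004,"z":0.0007,"yaw":-40,"gripper":0.005}]' 25
python3 -c "
from h import arm
print(arm.observe()['torque'])"
```

```text
time: 14.58
position: [0.5954, -0.1407, 0.1151]
tool_rot: [-3.013, -0.88, 0.003]
ft_force: [-4.5, 2.7, 6.1]
grip_width: 0.158
finger_force: 25.0
[0.50824154 1.30917582 0.16520221]
```

Turned 80° with little resistance; I'll go on to the stop.

```bash
python3 -m handwheel '[{"x":0,"y":0,"z":0,"yaw":-3,"gripper":0.005},{"x":0,"y":0,"z":0,"yaw":-6,"gripper":0.005},{"x":0,"y":0,"z":0,"yaw":-9,"gripper":0.005},{"x":0,"y":0,"z":0,"yaw":-11,"gripper":0.005},{"x":0,"y":0,"z":0,"yaw":-11,"gripper":0.005}]' 25
python3 -c "
from h import arm
print(arm.observe()['torque'])"
```

```text
time: 15.0
position: [0.5955, -0.1411, 0.115]
tool_rot: [-3.084, -0.589, 0.004]
ft_force: [-4.4, 1.1, 5.1]
grip_width: 0.155
finger_force: 25.0
[0.27859038 1.28674429 0.02678855]
```

```bash
python3 -m handwheel '[{"x":0,"y":0,"z":0,"yaw":0,"gripper":0.02},{"x":0,"y":0,"z":0,"yaw":0,"gripper":0.04},{"x":0,"y":0,"z":0,"yaw":0,"gripper":0.05},{"x":0,"y":0,"z":0,"yaw":0,"gripper":0.05},{"x":0,"y":0,"z":0.03,"yaw":0,"gripper":0.05},{"x":0,"y":0,"z":0.07,"yaw":0,"gripper":0.05},{"x":0,"y":0.04,"z":0.1,"yaw":0,"gripper":0.05},{"x":-0.03,"y":0.14,"z":0.1,"yaw":0,"gripper":0.05},{"x":-0.03,"y":0.14,"z":0.1,"yaw":0,"gripper":0.05},{"x":-0.03,"y":0.14,"z":0.1,"yaw":0,"gripper":0.05},{"x":-0.03,"y":0.14,"z":0.1,"yaw":0,"gripper":0.05},{"x":-0.03,"y":0.14,"z":0.1,"yaw":0,"gripper":0.05}]'
python3 - <<'E'
from h import *
c=np.array([.5605,-.0593])
p,d=snap('scene','scene6.png');C=cloud('scene',d)
r=np.hypot(C[...,0]-.5965,C[...,1]+.1415)
k=(r<.06)&(C[...,2]>.1)&(C[...,2]<.14)&(p.max(2)<60)
W=C[k];print(len(W),cv2.minAreaRect((W[:,:2]*1000).astype(np.float32)),np.percentile(W[:,2],[5,50,95]))
p=cv2.imread('pics/scene6.png');cv2.imwrite('pics/a6.png',cv2.resize(p[160:420,180:560],(760,520)))
E
```

```text
time: 16.0
position: [0.5666, 0.0007, 0.2149]
tool_rot: [-3.083, -0.598, -0.0]
ft_force: [0.7, -0.9, -0.8]
grip_width: 0.571
finger_force: 0.0
406 ((596.8698120117188, -140.45706176757812), (97.64218139648438, 12.882737159729004), 22.290538787841797) [0.11336906 0.12446028 0.12768625]
```

View pics/a6.png

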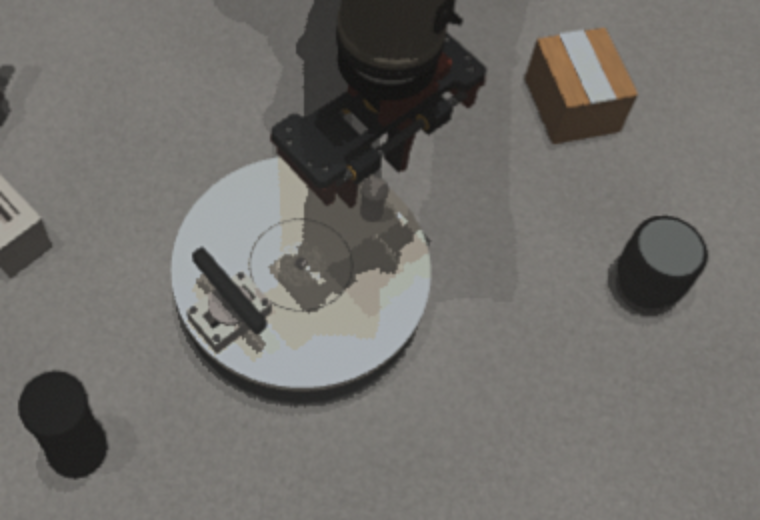

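The handle lies square across the socket at 22°, about 90° from the slot, with its bar top at the home height of 0.1245. The carton, canister and lens look undisturbed, and the robot is clear of everything.

```bash
python3 -c "
from plant import arm
print(arm.finish_job())"
```

```text
the job is handed in; nothing more can be done
None
```

The turntable is locked and the job handed in at about 16 s of the 72 s allowed: the key is home, turned about 90° clockwise and released, with carton, canister and lens left undisturbed; no verdict was returned.

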